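Lower the ratcheted slide press

ROBOT

A 6-joint arm with a two-finger parallel gripper is mounted at the origin on a cart in front of the work surface, level with it; the furniture and walls round the work are solid. World frame = base frame: x ahead of the robot, y to its left, z up, the work surface at z = 0. Lengths are in m, angles in rad, forces in N, time in s.
With the tool pointing down it reaches from about 0.25 to 0.775 m from the base axis. Payload 8.9 kg.
Tool frame: the origin (TCP) lies midway between the tips of the shut fingers; the grasp point (between the pads) lies grip_depth behind it (grip_depth is the distance from the TCP to the grasp point, in m); z points along the fingers, y is the direction in which the jaws open and shut (so a half turn about z gives the same grasp; the last joint's range is limited). The gripper opens to 85 mm and grips with 20 to 120 N. Pads are 22 mm wide; open, the fingers measure 114 mm over their backs; the gripper's body (76 mm by 85 mm) begins 54 mm behind the grasp point. The pads swing forward as they close: fully open they stand 13 mm farther back than shut.
Start: joints at [-1.258, 0.291, -0.153, 1.127, 0, 1.431], TCP at [0.229, -0.472, 0.231] pointing down, gripper open.
Joint ranges: [-2.52, 2.52], [-0.91, 1.74], [-1.3, 1.37], [-1.96, 2.02], [-1.52, 1.47], [-3.14, 3.14]. Speed limits (rad/s): [2.22, 2.22, 2.79, 3.14, 3.14, 3.14].

INTERFACE

Orientations are given as a unit quaternion [w, x, y, z].
In Python, from plant import * gives the robot as it stands.
- The arm moves only by the shell command python3 -m inch 'ROWS' [FORCE]. ROWS is JSON, a list of rows, each a list of 3 entries, a list of its own where there are three numbers: the shift along the tool's x, y, z in m, then the turn about the tool's z in degrees, then the opening, from 0 (shut) to 1 (fully open). In form: [[[dx, dy, dz], roll, claw], ...]. A call has 1 to 5 rows; each row shifts and turns the pose as measured when the row begins, along the tool's axes as they then stand; what a row does not reach is not made up. A row lasts 1/10 s, in which the tool goes at most 50 mm and 8.59 degrees, less where a joint would pass 70% of its speed; a pose out of reach is approached as far as the arm can. A call is refused whole if a number of a shift passes 0.05 or a number of a turn 8.59, either way. A call with a gripper value outside its range is refused whole. The fingers move at their own pace and stop on an object; FORCE is the grip in N (left out, the last holds). Time passes only in rows, so rows that do not move let the fingers close. It gives the time, the measured TCP pose, the force and the opening at its end, in the units of the state.
- read_state(): the state, without advancing time (a new reading comes with each control period).
- read_camera(name): name is "scene" or "side" or "wrist"; returns the picture (384x512x3 uint8, red, green, blue); there is no depth.
- camera_info(name): a dict with "camera_matrix" (3x3 intrinsics, pixels), "k1" (the pictures are not rectified: a ray, as slopes to the right and down, at radius r is drawn at 1 + k1 r^2 times it, then the intrinsics apply), "R" (3x3) and "t" (3): a world point X has camera coordinates R X + t; the wrist camera has in their place "T_tool_cam" (4x4, takes a point from camera to tool coordinates, whose origin is the TCP and whose axes are the flange's). Camera axes: x right, y down, z forward; pixel columns grow to the right and rows downward; lengths in m; the calibration is good to about 2 mm. A picture is of the moment at which its call begins: read the wrist's pose just before it. camera_info takes no time and is no camera call.
- close_job(): hands the job in, once; it reports no verdict.
The state is a dict: "t": time; "qpos": joint angles; "joint_vel": joint speeds; "tau": joint torques, N m; "tool_pos": TCP position; "eef_rot": TCP orientation; "contact_force": force on the tool from outside, world axes, zero at the start; "wrist_torque": the same for the moment, N m; "gripper_width": finger opening in m.
Only numpy, scipy, OpenCV 4.12 (cv2) and the standard library are available. Lean on these libraries where they do the work, as an engineer would, in place of code of your own. Each camera call takes 0.05 s, during which the arm holds its last target.

TASK

Lower the slide press onto the stack of glass slides: press the red thumb pad of the ratchet pawl down as far as it goes, so that the pawl stands fully free of the teeth, then push the lever's black cross handle all the way down until the foot rests on the slides. Only press and push: do not raise the lever, do not force it past the engaged pawl, leave the pawl free, and leave the slides and the other things where they are. Finish with the hand clear.

Things in the scene. Friction and masses are not known exactly. Their poses are not given: they have to be found in the camera images.
- slide_press: bench press for mounted slides, fixed to the worktop: grey base plate 100 mm (x) by 340 mm (y, from y=-125 to y=+215 mm) and 12 mm thick. Origin on the worktop under the lever's hinge; own z up, +y towards the lever's handle end, -y towards the red pawl pad. An aluminium bed (56 x 104 mm, top 34 mm above the worktop, centre at y=+110 mm) carries the slides. The dark toothed ratchet wheel (radius 42 mm) turns with the lever
- lever_hinge (a point): the lever's hinge axis, 78 mm above the worktop, parallel to the press's x axis; this point turns with nothing
- press_lever (a joint): lever angle, rad: 0 = fully raised (43 degrees up), grows downward, 0.75 = level, foot on the slides (hard stop there). Starts between 0.18 and 0.29. Stiff hinge: it stays where left; 2 to 5 N down on the handle moves it once the pawl is free. With the pawl engaged a tooth blocks it at about 0.30 (over about 40 N it would break through, which counts as forced)
- lever_handle (a point): centre of the black round cross handle at the lever's end, 18 mm diameter, 84 mm long, parallel to the press's x axis, 185 mm from the hinge axis (it travels on that circle about lever_hinge; 205 mm high when fully raised, 78 mm when the lever is down). Its top is 9 mm above this point. Under it is open air down to the base plate
- press_pawl (a joint): pawl angle, rad: 0 = engaged in the teeth, grows as the pad is pressed down, 0.28 = fully free (stop). The pivot is stiff: pressing the pad takes about 3 to 5 N and the pawl stays where it is left; the teeth are clear beyond 0.15, but it is to be pressed home
- pawl_pad (a point): middle of the top face of the red thumb pad on the pawl, 30 x 30 mm, level when engaged and 76 mm above the worktop, at the press's x=-13, y=-103 mm. Pressed home it goes 23 mm down and 11 mm outwards (press's -y) and tilts 16 degrees, on a circle about pawl_pivot
- pawl_pivot (a point): pivot of the pawl, 22 mm above the worktop at the press's x=-13, y=-24 mm; axis parallel to the press's x axis; does not move
- slide_stack: loose stack of glass slides, 29 x 78 x 9 mm, lying on the press's bed under the foot between two low rails; origin at the centre of its underside, long side along its y
- stain_b: loose dropper bottle with red cap, 34 mm diameter, 89 mm tall, standing behind the press; origin at the centre of its underside
- specimen_jar: loose translucent jar with lid, 43 mm diameter, 48 mm tall, standing behind the press; origin at the centre of its underside
- marker_red: loose red felt marker, 14 x 132 x 15 mm, lying along its own y in front of the press; origin at the centre of its underside
Not all that is in view belongs to the job. Of the things like the slide_stack, leave any that is green or yellow; of the rest the larger one is meant.

How it is judged:
On the way, in this order (a step that is already met when the one before it is completed fails the run):
1. the pawl is pressed free of the teeth while the lever is still up (value of joint press_pawl above 0.22 rad and value of joint press_lever below 0.46 rad), for 0.2 s.
2. the lever is pushed down to the slides with the pawl free (value of joint press_lever above 0.72 rad and value of joint press_pawl above 0.22 rad), for 0.2 s.
At the end, for the whole second after the job is handed in: lever fully down (within 0.03 rad of level, the foot on the slides), pawl still free (angle over 0.22 rad), slides within 12 mm of where they lay and at rest, bottle, jar and marker within 30 mm of where they were and bottle and jar upright (within 0.3 rad) (all of step 2 and distance of slide_stack from where it was at the start of the episode below 0.012 m and linear speed of slide_stack below 0.02 m/s and distance of each of stain_b, specimen_jar, marker_red from where it was at the start of the episode below 0.03 m and angle between each of stain_b, specimen_jar's own z axis and vertical below 0.3 rad); the robot touches nothing.
It fails at once if the lever was forced past the teeth with the pawl engaged (value of joint press_lever above 0.46 rad and value of joint press_pawl below 0.08 rad).
It fails at once if the lever was raised above its start (value of joint press_lever below 0.12 rad).
It fails at once if the slides were shifted or lifted more than 15 mm (distance of slide_stack from where it was at the start of the episode above 0.015 m).
It fails at once if a bystander was shifted or lifted more than 40 mm (distance of any of stain_b, specimen_jar, marker_red from where it was at the start of the episode above 0.04 m).
It also fails if it takes over 45 s, if anything falls off the work surface, if the arm or the gripper's body presses on something with over 40 N, if the wrist force passes 120 N, or if a joint passes its speed limit or range.

## Working session

There is one attempt and no reset: what is moved stays moved. The work goes in short steps, Python scripts to look and compute and a shell command to move; the robot and the scene stay as the last step left them, time stands still between calls to the robot, and variables do not carry over. Pictures are saved under pics/ and viewed, and the job is handed in when it is done.

```bash
ls; mkdir -p pics
python3 - <<'E'
from plant import *
import cv2
s=read_state();print(s)
for n in("scene","side","wrist"):
    cv2.imwrite(f"pics/{n}0.png",read_camera(n)[:,:,::-1]);print(n,camera_info(n))
E
```

```text
pics
{'t': 0.0, 'qpos': array([-1.25833006e+00,  2.91268659e-01, -1.54140628e-01,  1.12668870e+00,
       -7.37269583e-06,  1.43149051e+00]), 'joint_vel': array([ 0.00023172, -0.00015666, -0.00058287, -0.00216622, -0.00025498,
        0.00104189]), 'tau': array([ 3.44810242e-04, -5.37140572e+01,  3.31373727e+01,  1.60506426e-02,
       -2.58080463e-04,  3.35980246e-05]), 'tool_pos': array([ 0.22905574, -0.47190579,  0.230733  ]), 'eef_rot': array([-6.48073600e-04,  9.74595836e-01,  2.23969938e-01, -5.99511895e-05]), 'contact_force': array([-0.478284  , -0.37250461,  0.6172693 ]), 'wrist_torque': array([0.00627341, 0.04025464, 0.00761071]), 'gripper_width': 0.08561273054985477}
scene {'camera_matrix': array([[410.3526106 ,   0.        , 257.75500805],
       [  0.        , 410.3526106 , 189.34550709],
       [  0.        ,   0.        ,   1.        ]]), 'k1': -0.11305642798635752, 'R': array([[-0.61429594, -0.78891718, -0.01581739],
       [-0.53730375,  0.43288756, -0.72381838],
       [ 0.5778799 , -0.43613994, -0.68980923]]), 't': array([0.39559698, 0.37263312, 0.69879374])}
side {
[... 263 characters left out ...]
17535411,  0.59043816, -0.78780309],
       [ 0.19036507, -0.76476533, -0.61554458]]), 't': array([0.55755626, 0.16537315, 0.90767927])}
wrist {'camera_matrix': array([[306.20079023,   0.        , 257.36662774],
       [  0.        , 306.20079023, 195.5540362 ],
       [  0.        ,   0.        ,   1.        ]]), 'k1': -0.027168178328199757, 'T_tool_cam': array([[-2.73686555e-04, -9.48864660e-01, -3.15683041e-01,
         8.05788676e-02],
       [ 9.99999902e-01, -1.50026961e-04, -4.16022496e-04,
         5.98989885e-04],
       [ 3.47388077e-04, -3.15683124e-01,  9.48864608e-01,
        -1.42491101e-01],
       [ 0.00000000e+00,  0.00000000e+00,  0.00000000e+00,
         1.00000000e+00]])}
```

View pics/scene0.png

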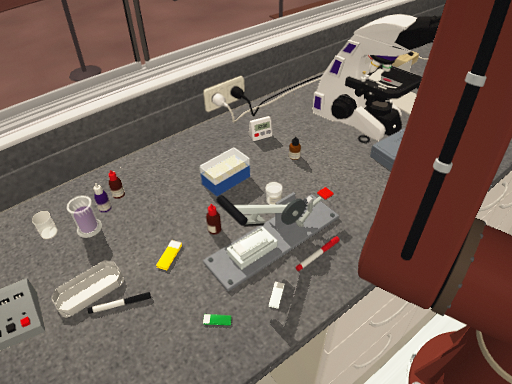

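View pics/side0.png

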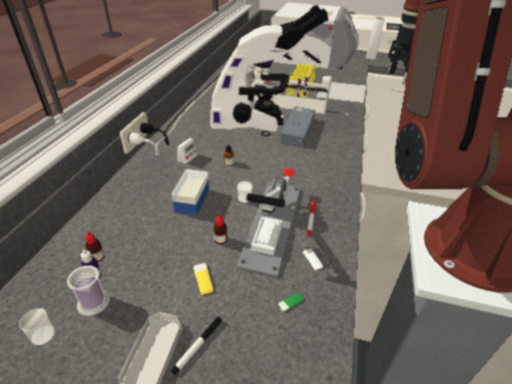

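View pics/wrist0.png

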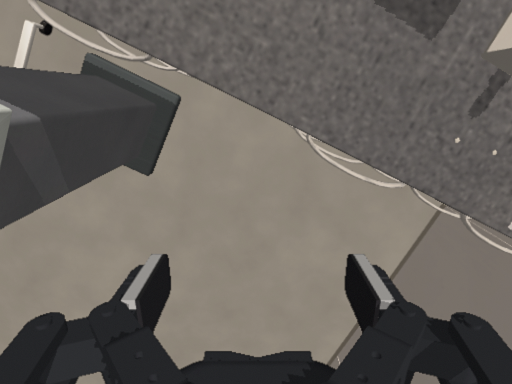

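```bash
cat > h.py <<'E'
from plant import *
import cv2, numpy as np
def ray(n,uv,pose=None):
    c=camera_info(n);K=c["camera_matrix"]
    d=np.array([[c["k1"],0,0,0,0]],float)
    p=cv2.undistortPoints(np.array([[uv]],float),K,d)[0,0]
    v=np.array([p[0],p[1],1.])
    if n=="wrist":
        from scipy.spatial.transform import Rotation as Ro
        q=pose["eef_rot"];Rt=Ro.from_quat([q[1],q[2],q[3],q[0]]).as_matrix();T=c["T_tool_cam"]
        o=Rt@T[:3,3]+pose["tool_pos"];w=Rt@T[:3,:3]@v
    else:
        o=-c["R"].T@c["t"];w=c["R"].T@v
    return o,w/np.linalg.norm(w)
def plane(n,uv,z,pose=None):
    o,w=ray(n,uv,pose);return o+w*(z-o[2])/w[2]
def tri(a,b):
    A=np.zeros((3,3));B=np.zeros(3)
    for o,w in(a,b):
        P=np.eye(3)-np.outer(w,w);A+=P;B+=P@o
    X=np.linalg.solve(A,B);return X,[float(np.linalg.norm((np.eye(3)-np.outer(w,w))@(X-o))) for o,w in(a,b)]
def crop(src,x0,y0,w,h,k,dst):
    im=cv2.imread(src)[y0:y0+h,x0:x0+w];cv2.imwrite(dst,cv2.resize(im,None,fx=k,fy=k,interpolation=cv2.INTER_CUBIC))
E
python3 - <<'E'
from h import *
crop("pics/scene0.png",195,175,155,120,5,"pics/sc.png")
crop("pics/side0.png",205,155,120,125,4.8,"pics/si.png")
for n in("scene","side"):
    im=cv2.imread(f"pics/{n}0.png");h=cv2.cvtColor(im,cv2.COLOR_BGR2HSV)
    m=(((h[...,0]<6)|(h[...,0]>174))&(h[...,1]>180)&(h[...,2]>90)).astype(np.uint8)
    k,l,st,c=cv2.connectedComponentsWithStats(m)
    for i in range(1,k):
        if 8<st[i,4]<3000: print(n,st[i],c[i])
E
```

```text
scene [255 133   4   4  11] [256.36363636 134.63636364]
scene [109 170   8  11  64] [112.203125 175.84375 ]
scene [317 187  16  12 115] [324.92173913 192.72173913]
scene [207 204  10  13  83] [211.74698795 210.48192771]
scene [322 236  17  16 107] [330.18691589 243.4953271 ]
scene [296 264   6   7  28] [298.60714286 267.32142857]
scene [ 20 317  10  10  66] [ 24.95454545 321.53030303]
scene [409 332  45  52  86] [425.53488372 350.19767442]
side [284 169  10   7  54] [288.51851852 171.96296296]
side [311 201   4  11  36] [312.41666667 206.08333333]
side [216 215   8  12  70] [219.02857143 221.12857143]
side [308 231   3   4  10] [308.8 232.5]
side [ 86 233   9  11  77] [ 89.8961039  238.32467532]
```

View pics/sc.png

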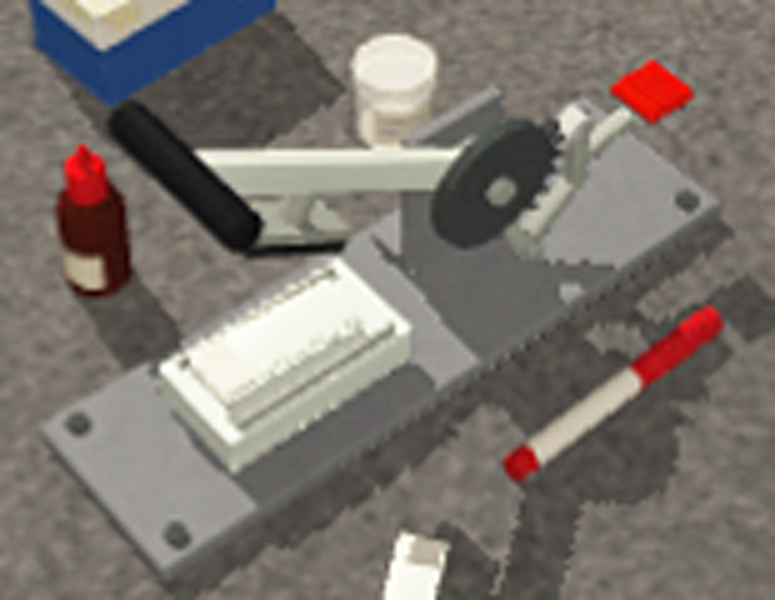

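View pics/si.png

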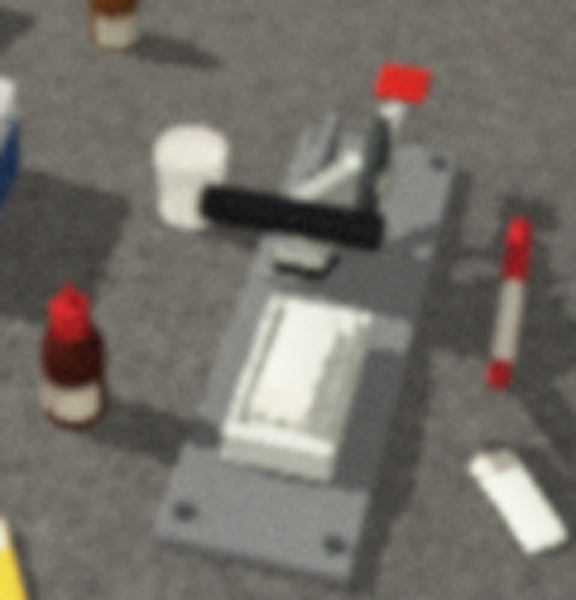

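```bash
cat >> h.py <<'E'
S=lambda x,y:(195+x/5-.4,175+y/5-.4)
D=lambda x,y:(205+x/4.8-.4,155+y/4.8-.4)
E
python3 - <<'E'
from h import *
np.set_printoptions(precision=4,suppress=True)
for p in((42,430),(168,570),(718,205)):print("S",plane("scene",S(*p),.012))
for p in((157,535),(350,578),(455,160)):print("D",plane("side",D(*p),.012))
print("pad",tri(ray("scene",(324.9,192.7)),ray("side",(288.5,172))), plane("scene",(324.9,192.7),.076),plane("side",(288.5,172),.076))
print("handle",tri(ray("scene",S(182,176)),ray("side",D(292,216))))
print("hA",tri(ray("scene",S(122,115)),ray("side",D(211,205))))
print("hB",tri(ray("scene",S(243,236)),ray("side",D(372,229))))
E
```

```text
S [0.5585 0.2221 0.012 ]
S [0.4633 0.2198 0.012 ]
S [ 0.4655 -0.1132  0.012 ]
D [0.5607 0.2231 0.012 ]
D [0.4648 0.2224 0.012 ]
D [ 0.4689 -0.1102  0.012 ]
pad (array([ 0.5043, -0.0971,  0.0721]), [0.0005841181227456255, 0.0005841181227456029]) [ 0.501  -0.0934  0.076 ] [ 0.5039 -0.0925  0.076 ]
handle (array([0.5137, 0.1641, 0.1777]), [0.0009344748961216739, 0.0009344748961215667])
hA (array([0.5518, 0.1666, 0.18  ]), [0.001471154555057394, 0.0014711545550574199])
hB (array([0.4768, 0.1618, 0.1753]), [0.002369120126606786, 0.0023691201266068437])
```

```bash
python3 -m inch '[[[0,0,0],8.5,0],[[0,0,0],8.5,0],[[0,0,0],8.5,0],[[0,0,0],0.4,0]]' 30
python3 - <<'E'
from h import *
np.set_printoptions(precision=4,suppress=True)
s=read_state();print(s['eef_rot'],s['tool_pos'],s['qpos'],s['gripper_width'])
print("box",plane("side",(297,140),.03),"scope",plane("side",(270,130),.0),plane("side",(245,125),.0),"marker",plane("side",(312,206),.01),plane("side",(308,232),.01),"jar",plane("side",(245,200),.0),"bottle",plane("side",(220,242),.0))
E
```

```text
t: 0.55
tool_pos: [0.2289, -0.4712, 0.2298]
eef_rot: [-0.002, 1.0, -0.006, -0.001]
contact_force: [0.1, -0.5, -0.0]
gripper_width: 0.0279
[-0.0016  1.     -0.0057 -0.0005] [ 0.2289 -0.4712  0.2298] [-1.2583  0.2922 -0.1553  1.1267  0.      1.8947] 0.027943306918758577
box [ 0.5194 -0.3543  0.03  ] scope [ 0.6373 -0.4484  0.    ] [ 0.7399 -0.458   0.    ] marker [ 0.4213 -0.0412  0.01  ] [0.4174 0.0643 0.01  ] jar [ 0.6138 -0.024   0.    ] bottle [0.6288 0.1522 0.    ]
```

```bash
python3 -m inch '[[[0.02,-0.05,0],0,0],[[0.02,-0.05,0],0,0],[[0.02,-0.05,0],0,0],[[0.02,-0.05,0],0,0],[[0.02,-0.05,0],0,0]]'; python3 -m inch '[[[0.04,-0.03,0],0,0],[[0.04,-0.03,0],0,0],[[0.04,-0.02,0],0,0],[[0.03,-0.02,0],0,0],[[0,0,0],0,0]]'
```

```text
t: 1.05
tool_pos: [0.3232, -0.238, 0.2287]
eef_rot: [-0.001, 1.0, 0.001, -0.0]
contact_force: [1.0, -1.1, 0.3]
gripper_width: 0.0002
t: 1.55
tool_pos: [0.4764, -0.1274, 0.2295]
eef_rot: [-0.001, 1.0, 0.014, 0.001]
contact_force: [-0.1, -0.1, 0.4]
gripper_width: -0.0002
```

Run:
```python
from h import *
np.set_printoptions(precision=4,suppress=True)
s=read_state();im=read_camera("wrist")[:,:,::-1].copy();cv2.imwrite("pics/w1.png",im)
h=cv2.cvtColor(im,cv2.COLOR_BGR2HSV)
m=(((h[...,0]<6)|(h[...,0]>174))&(h[...,1]>180)&(h[...,2]>90)).astype(np.uint8)
k,l,st,c=cv2.connectedComponentsWithStats(m)
for i in range(1,k):
    if st[i,4]>30:
        q=cv2.minAreaRect(np.argwhere(l==i)[:,::-1].astype(np.float32))
        print(st[i],c[i],plane("wrist",c[i],.076,s),[plane("wrist",p,.076,s)[:2] for p in cv2.boxPoints(q)])
```

```text
[213 137  30  30 868] [227.5933 151.1071] [ 0.5037 -0.098   0.076 ] [array([ 0.517, -0.084]), array([ 0.5177, -0.1118]), array([ 0.4893, -0.1122]), array([ 0.4885, -0.0836])]
[163 202  44  11 438] [185.5365 207.1826] [ 0.4442 -0.0544  0.076 ] [array([ 0.4492, -0.0314]), array([ 0.4505, -0.0757]), array([ 0.4395, -0.0754]), array([ 0.4382, -0.0306])]
[103 204   7   8  54] [106.1111 207.5   ] [0.4414 0.0286 0.076 ] [array([0.4452, 0.0314]), array([0.4454, 0.0251]), array([0.4375, 0.0261]), array([0.4374, 0.0325])]
```

View pics/w1.png

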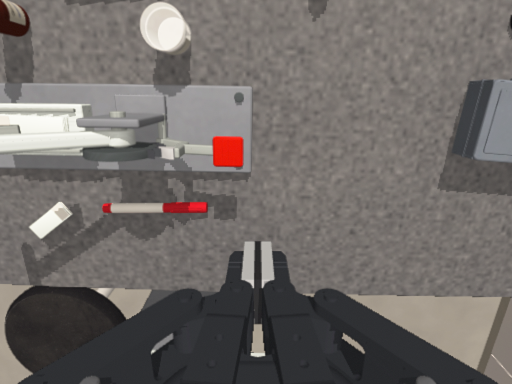

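The wrist view shows the red pad at about (228,151), which puts it at (0.503, -0.097). That agrees with the fixed cameras. The marker is at row 207, clear of the path.

```bash
python3 -m inch '[[[0.027,-0.025,0],0,0],[[0,0,0],0,0]]'; python3 -m inch '[[[0,0,0.05],1.6,0],[[0,0,0.05],0,0],[[0,0,0.02],0,0],[[0,0,0],0,0]]'
```

```text
t: 1.8
tool_pos: [0.5006, -0.1028, 0.2291]
eef_rot: [-0.001, 1.0, 0.016, -0.001]
contact_force: [0.0, -0.1, -0.0]
gripper_width: 0.0001
t: 2.2
tool_pos: [0.4984, -0.106, 0.1072]
eef_rot: [0.001, 1.0, 0.006, 0.0]
contact_force: [-0.6, -0.2, -1.2]
gripper_width: -0.0
```

```bash
python3 -m inch '[[[0.004,-0.005,0],0,0],[[0.001,0,0.022],0,0],[[0,0,0.006],0,0],[[0,0,0.004],0,0]]'; python3 -m inch '[[[0,0,0.004],0,0],[[0,0,0.004],0,0]]'
```

```text
t: 2.6
tool_pos: [0.5056, -0.1033, 0.0798]
eef_rot: [0.002, 1.0, 0.006, 0.003]
contact_force: [-0.0, -0.4, 0.7]
gripper_width: -0.0001
t: 2.8
tool_pos: [0.5071, -0.1043, 0.0737]
eef_rot: [0.003, 1.0, 0.006, 0.004]
contact_force: [-1.3, -3.3, 5.8]
gripper_width: -0.0001
```

```bash
python3 -m inch '[[[-0.001,0,0.004],0,0],[[-0.001,0,0.004],0,0],[[-0.001,0,0.004],0,0]]'; python3 -m inch '[[[-0.001,0,0.004],0,0],[[-0.001,0,0.004],0,0],[[0,0,0.003],0,0]]'
```

```text
t: 3.1
tool_pos: [0.5074, -0.1078, 0.0642]
eef_rot: [0.006, 1.0, 0.006, 0.008]
contact_force: [-0.9, -4.9, 5.5]
gripper_width: -0.0
t: 3.4
tool_pos: [0.5078, -0.1116, 0.0552]
eef_rot: [0.01, 1.0, 0.005, 0.01]
contact_force: [-2.6, -2.1, 3.7]
gripper_width: -0.0002
```

```bash
python3 -m inch '[[[-0.001,-0.001,0.003],0,0],[[-0.001,-0.001,0.003],0,0]]'; python3 -m inch '[[[-0.001,-0.001,0.003],0,0],[[-0.001,-0.001,0.003],0,0]]';python3 -m inch '[[[-0.001,-0.001,0.003],0,0],[[0,-0.001,0.003],0,0]]'
```

```text
t: 3.6
tool_pos: [0.5086, -0.1118, 0.0521]
eef_rot: [0.012, 1.0, 0.005, 0.013]
contact_force: [-12.5, -0.1, 54.7]
gripper_width: -0.0001
t: 3.8
tool_pos: [0.5087, -0.1117, 0.0523]
eef_rot: [0.015, 1.0, 0.004, 0.016]
contact_force: [-13.4, -2.6, 45.2]
gripper_width: -0.0
t: 4.0
tool_pos: [0.5089, -0.1117, 0.0524]
eef_rot: [0.017, 1.0, 0.004, 0.018]
contact_force: [-16.2, -3.0, 46.2]
gripper_width: 0.0001
```

The force rose to about 50 N at z=0.052, so the pawl is at its stop. I'll back off and check.

```bash
python3 -m inch '[[[0,0,-0.02],0,0],[[0,0,-0.05],0,0],[[0,0,-0.05],0,0],[[-0.02,0.02,-0.05],0,0],[[0,0,0],0,0]]';  python3 - <<'E'
from h import *
np.set_printoptions(precision=4,suppress=True)
s=read_state();print(s['tool_pos'],s['eef_rot'])
for n in("scene","side","wrist"):
    im=read_camera(n)[:,:,::-1].copy();cv2.imwrite(f"pics/{n}2.png",im)
    h=cv2.cvtColor(im,cv2.COLOR_BGR2HSV)
    m=(((h[...,0]<6)|(h[...,0]>174))&(h[...,1]>180)&(h[...,2]>90)).astype(np.uint8)
    k,l,st,c=cv2.connectedComponentsWithStats(m)
    for i in range(1,k):
        if st[i,4]>30: print(n,st[i],c[i],plane(n,c[i],.053,s))
E
```

```text
t: 4.5
tool_pos: [0.4846, -0.121, 0.2209]
eef_rot: [0.015, 1.0, 0.006, 0.017]
contact_force: [1.1, -0.1, -0.5]
gripper_width: -0.0002
[ 0.4846 -0.121   0.2209] [0.0151 0.9997 0.0056 0.0174]
scene [109 170   8  11  63] [112.2063 175.9206] [0.9119 0.2777 0.053 ]
scene [320 193  15  10  92] [327.2065 197.7826] [ 0.5003 -0.1037  0.053 ]
scene [207 204  10  13  83] [211.747  210.4819] [0.6412 0.1395 0.053 ]
scene [322 237  17  15 106] [330.066  243.6132] [ 0.3947 -0.0077  0.053 ]
scene [ 20 317  10  10  66] [ 24.9545 321.5303] [0.6201 0.5957 0.053 ]
side [311 202   4  10  34] [312.5 206.5] [0.418  0.0109 0.053 ]
side [216 215   8  12  71] [219.0704 221.0704] [0.6361 0.1322 0.053 ]
side [ 86 233   9  11  76] [ 89.8947 238.3947] [0.906  0.2712 0.053 ]
wrist [228 147  28  30 784] [241.4592 161.5421] [ 0.5048 -0.1102  0.053 ]
wrist [162 218  45  12 448] [184.7388 223.3438] [ 0.4365 -0.0481  0.053 ]
wrist [ 99 222   8   9  64] [102.4844 225.9219] [0.4335 0.0414 0.053 ]
```

Run:
```python
from h import *
crop("pics/scene2.png",195,175,155,120,5,"pics/sc2.png")
X,e=tri(ray("scene",(327.2,197.8)),ray("wrist",(241.46,161.54),read_state()));print(X,e)
```

```text
[ 0.50275227 -0.10753912  0.04867442] [0.0005755933635750893, 0.0005755933635751267]
```

View pics/sc2.png

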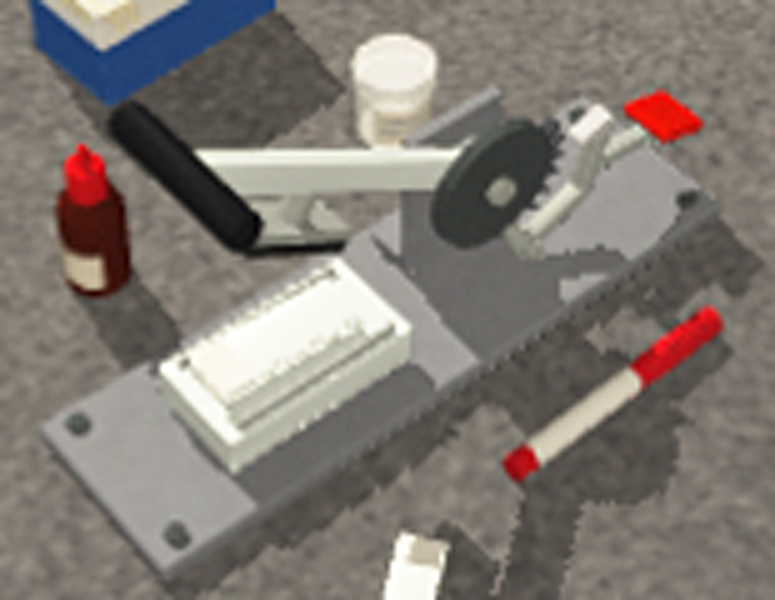

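The pad is now at about z=0.05, with the pawl clear of the teeth and the lever unmoved. Next is the handle.

```bash
python3 -m inch '[[[0.005,-0.02,-0.03],0,0],[[0.005,-0.05,0],0,0],[[0.005,-0.05,0],0,0],[[0.005,-0.05,0],0,0],[[0.005,-0.05,0],0,0]]'; python3 -m inch '[[[0.003,-0.04,0],0,0],[[0,-0.02,0],0,0],[[0,0,0],0,0]]'
```

```text
t: 5.15
tool_pos: [0.5028, 0.0864, 0.2324]
eef_rot: [0.004, 1.0, 0.016, 0.007]
contact_force: [0.1, -1.7, -0.1]
gripper_width: 0.0002
t: 5.45
tool_pos: [0.5023, 0.1226, 0.2265]
eef_rot: [-0.01, 0.999, 0.043, 0.002]
contact_force: [-0.2, -0.5, -0.4]
gripper_width: -0.0001
```

```bash
python3 -m inch '[[[0.007,-0.022,0],4.9,0],[[0.002,-0.02,0],0,0],[[0,0,0],0,0]]'
python3 - <<'E'
from h import *
np.set_printoptions(precision=4,suppress=True)
s=read_state();im=read_camera("wrist")[:,:,::-1].copy();cv2.imwrite("pics/w3.png",im);cv2.imwrite("pics/sc3.png",read_camera("scene")[:,:,::-1])
print(s['tool_pos'],s['eef_rot'])
E
```

```text
t: 5.75
tool_pos: [0.5093, 0.1211, 0.2255]
eef_rot: [-0.028, 0.999, 0.029, -0.002]
contact_force: [1.3, 0.2, -0.4]
gripper_width: 0.0001
[0.5093 0.1211 0.2255] [-0.028   0.9992  0.0294 -0.0023]
```

View pics/w3.png

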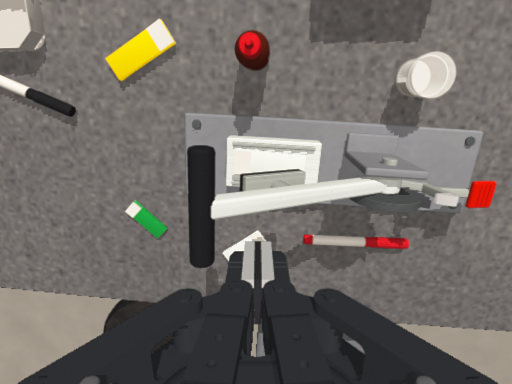

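View pics/sc3.png

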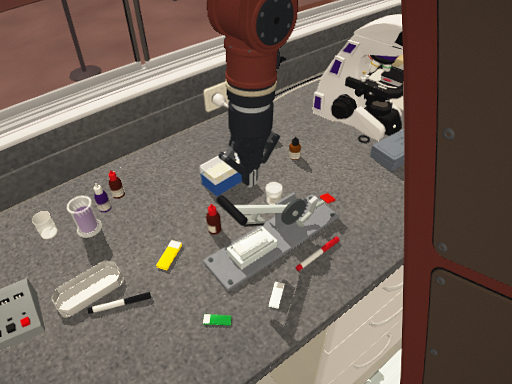

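Run:
```python
from plant import *
s=read_state();print(s['qpos'],s['tau'])
```

```text
[ 0.05835044  0.288032   -0.17383019  1.11173406  0.05533911  3.14106126] [-9.28971497e-02 -5.30767357e+01  3.30580723e+01 -5.71345357e-03
  2.70788977e-01  3.39424209e-03]
```

Joint 6 is at the end of its range, which is why y stalled. I'll roll back 90°, which also puts the wide side of the tips across the handle.

```bash
python3 -m inch '[[[0,0,0],-8.5,0],[[0,0,0],-8.5,0],[[0,0,0],-8.5,0],[[0,0,0],-8.5,0],[[0,0,0],-8.5,0]]'; python3 -m inch '[[[0,0,0],-8.5,0],[[0,0,0],-8.5,0],[[0,0,0],-8.5,0],[[0,0,0],-8.5,0],[[0,0,0],-8.5,0]]'; python3 -m inch '[[[0,0,0],-8.5,0],[[0,0,0],0,0]]'
python3 - <<'E'
from plant import *
from scipy.spatial.transform import Rotation as Ro
s=read_state();q=s['eef_rot'];print(s['qpos'],s['tool_pos']);print(Ro.from_quat([q[1],q[2],q[3],q[0]]).as_matrix().round(3))
E
```

```text
t: 6.35
tool_pos: [0.508, 0.119, 0.2253]
eef_rot: [-0.025, 0.918, 0.395, 0.007]
contact_force: [-0.3, -0.0, -0.7]
gripper_width: -0.0003
t: 6.85
tool_pos: [0.5069, 0.1175, 0.2253]
eef_rot: [-0.02, 0.71, 0.704, 0.015]
contact_force: [0.1, -0.5, 0.3]
gripper_width: -0.0001
t: 7.05
tool_pos: [0.5064, 0.1169, 0.2252]
eef_rot: [-0.018, 0.655, 0.756, 0.016]
contact_force: [0.3, 0.2, -0.3]
gripper_width: -0.0001
[ 0.05520346  0.28299432 -0.18144984  1.11034721  0.0489484   1.4827807 ] [0.50635531 0.11686935 0.22522721]
[[-0.142  0.99  -0.007]
 [ 0.989  0.143  0.049]
 [ 0.049  0.    -0.999]]
```

```bash
python3 -m inch '[[[0.0,0,0],8.2,0],[[0.025,0.002,0],0,0],[[0.025,0.002,0],0,0],[[0,0,0],0,0]]'
python3 - <<'E'
from h import *
s=read_state();im=read_camera("wrist")[:,:,::-1];cv2.imwrite("pics/w4.png",im);cv2.imwrite("pics/si4.png",read_camera("side")[:,:,::-1]);print(s['qpos'])
crop("pics/si4.png",205,135,120,125,4.8,"pics/si4c.png")
E
```

```text
t: 7.45
tool_pos: [0.5107, 0.1667, 0.2278]
eef_rot: [-0.019, 0.717, 0.697, 0.014]
contact_force: [-0.2, 0.4, -0.3]
gripper_width: 0.0
[ 0.15038828  0.31092594 -0.13543915  1.12348477  0.04764751  1.74855336]
```

View pics/w4.png

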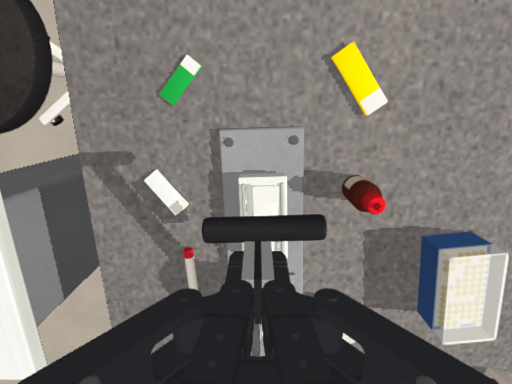

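View pics/si4c.png

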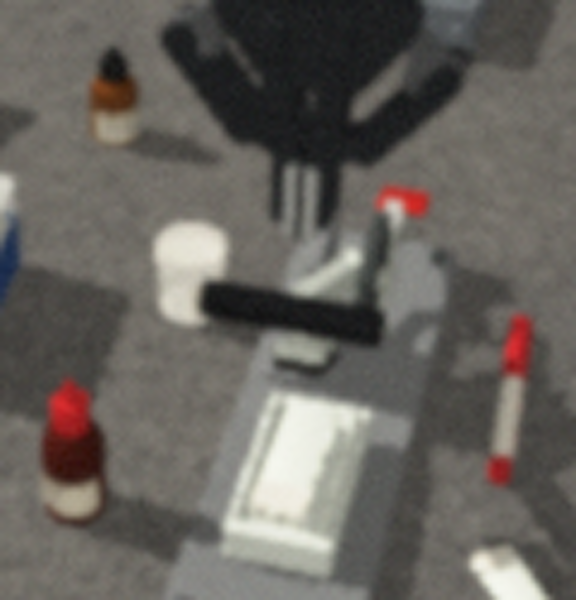

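The wrist view shows the cross handle centred at (264,229). I'll check that against the triangulated position.

Run:
```python
from h import *
s=read_state()
for p in((206,231),(264,229),(323,227)):print(plane("wrist",p,.180,s))
```

```text
[0.47468367 0.15988206 0.18      ]
[0.51419302 0.16044985 0.18      ]
[0.55411722 0.16094953 0.18      ]
```

```bash
python3 -m inch '[[[-0.004,0.001,0.025],0,0],[[0,0,0.008],0,0],[[0,0,0.003],0,0],[[0,0,0.003],0,0]]'
```

```text
t: 7.95
tool_pos: [0.5114, 0.1605, 0.1885]
eef_rot: [-0.018, 0.719, 0.695, 0.014]
contact_force: [-1.0, -1.2, 0.7]
gripper_width: -0.0001
```

```bash
python3 -m inch '[[[0.001,0,0.004],0,0],[[0.002,0,0.004],0,0],[[0.002,0,0.004],0,0]]'
```

```text
t: 8.25
tool_pos: [0.512, 0.1663, 0.1777]
eef_rot: [-0.018, 0.719, 0.694, 0.015]
contact_force: [-2.6, -0.8, 3.9]
gripper_width: -0.0001
```

```bash
python3 -m inch '[[[0.005,0,0.006],0,0],[[0.005,0,0.006],0,0],[[0.003,0,0.006],0,0],[[0.003,0,0.006],0,0]]'; python3 -m inch '[[[0.003,0,0.008],0,0],[[0.003,0,0.008],0,0],[[0.002,0,0.008],0,0]]'
```

```text
t: 8.65
tool_pos: [0.5133, 0.1843, 0.1531]
eef_rot: [-0.017, 0.719, 0.694, 0.015]
contact_force: [-0.2, -0.7, 1.4]
gripper_width: 0.0
t: 8.95
tool_pos: [0.5135, 0.1943, 0.1273]
eef_rot: [-0.017, 0.719, 0.694, 0.015]
contact_force: [0.2, -1.2, 2.7]
gripper_width: -0.0001
```

```bash
python3 -m inch '[[[-0.001,0,0.008],0,0],[[-0.001,0,0.008],0,0],[[-0.001,0,0.008],0,0]]'; python3 -m inch '[[[-0.001,0,0.005],0,0],[[0,0,0.005],0,0]]'
```

```text
t: 9.25
tool_pos: [0.5138, 0.1941, 0.1012]
eef_rot: [-0.017, 0.719, 0.695, 0.016]
contact_force: [-0.6, 1.6, 2.8]
gripper_width: 0.0002
t: 9.45
tool_pos: [0.5136, 0.1934, 0.0898]
eef_rot: [-0.018, 0.719, 0.695, 0.016]
contact_force: [0.5, 2.3, 2.2]
gripper_width: -0.0002
```

```bash
python3 -m inch '[[[0,0,0.003],0,0],[[0,0,0.002],0,0]]'; python3 -m inch '[[[0,0,0.002],0,0],[[0,0,0.002],0,0]]'
```

```text
t: 9.65
tool_pos: [0.5139, 0.1937, 0.087]
eef_rot: [-0.017, 0.719, 0.695, 0.017]
contact_force: [-14.4, -3.8, 46.0]
gripper_width: 0.0002
t: 9.85
tool_pos: [0.5138, 0.1936, 0.0872]
eef_rot: [-0.017, 0.719, 0.695, 0.017]
contact_force: [-8.3, -1.9, 27.6]
gripper_width: -0.0001
```

Hard stop at tip z=0.087, exactly the expected height of the handle top. I'll retreat upwards and check.

```bash
python3 -m inch '[[[0,0,-0.01],0,0],[[0,0,-0.05],0,0],[[0,0,-0.05],0,0],[[0,0,-0.05],0,0],[[0,0,0],0,0]]'; python3 -m inch '[[[-0.04,0,-0.02],0,0],[[-0.05,0,0],0,0],[[0,0,0],0,0],[[0,0,0],0,0]]'
python3 - <<'E'
from h import *
np.set_printoptions(precision=4,suppress=True)
s=read_state();print(s['tool_pos'],s['contact_force'])
for n in("scene","side","wrist"):
    im=read_camera(n)[:,:,::-1].copy();cv2.imwrite(f"pics/{n}5.png",im)
    h=cv2.cvtColor(im,cv2.COLOR_BGR2HSV)
    m=(((h[...,0]<6)|(h[...,0]>174))&(h[...,1]>180)&(h[...,2]>90)).astype(np.uint8)
    k,l,st,c=cv2.connectedComponentsWithStats(m)
    for i in range(1,k):
        if st[i,4]>30: print(n,st[i],c[i])
crop("pics/scene5.png",195,175,155,120,5,"pics/sc5.png")
crop("pics/side5.png",205,155,120,125,4.8,"pics/si5.png")
E
```

```text
t: 10.35
tool_pos: [0.5116, 0.1838, 0.2512]
eef_rot: [-0.017, 0.72, 0.694, 0.015]
contact_force: [2.0, 0.4, -0.8]
gripper_width: -0.0003
t: 10.75
tool_pos: [0.5091, 0.0893, 0.2687]
eef_rot: [-0.015, 0.719, 0.694, 0.015]
contact_force: [-0.2, 1.2, -0.7]
gripper_width: -0.0002
[0.5091 0.0893 0.2687] [-0.1761  1.2388 -0.6667]
scene [109 170   8  11  63] [112.254  175.7778]
scene [320 193  15  10  91] [327.1319 197.7802]
scene [207 204  10  13  83] [211.747  210.4819]
scene [322 237  17  15 106] [330.0094 243.6604]
scene [296 264   6   7  32] [298.375  267.1562]
scene [ 20 317  10  10  66] [ 24.9545 321.5303]
side [311 202   4  10  34] [312.5588 206.7059]
side [216 215   8  12  70] [219.1 221. ]
side [ 86 233   9  11  76] [ 89.8947 238.3947]
wrist [355 112  22  23 348] [365.2586 123.5718]
wrist [186 184   9   9  70] [190.0143 187.8571]
wrist [193 238  13  34 288] [198.9861 254.625 ]
wrist [481 315   8   9  47] [484.7447 318.8723]
```

View pics/sc5.png

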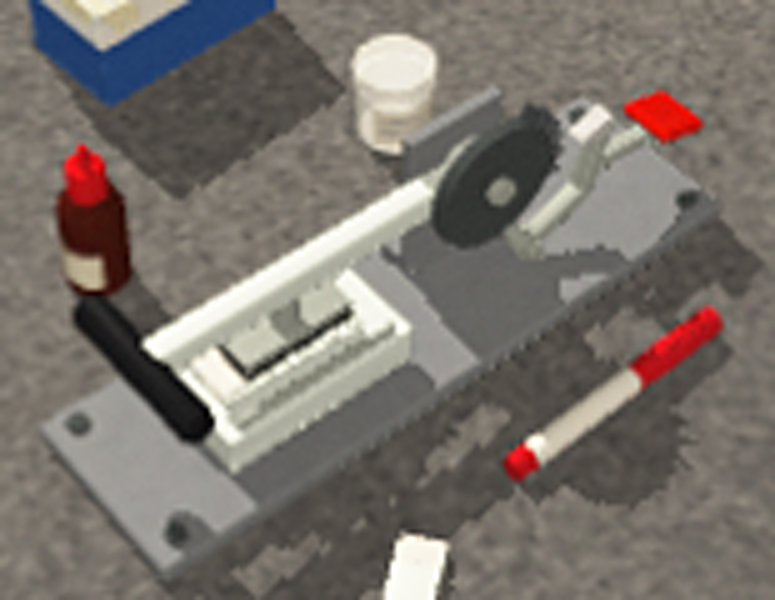

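View pics/si5.png

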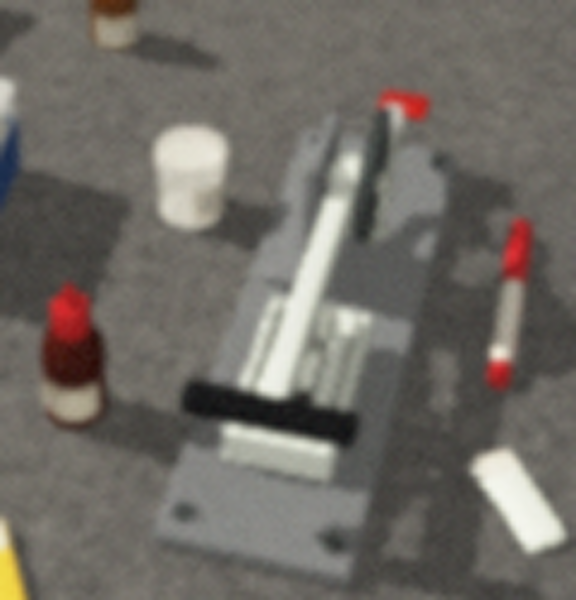

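The foot rests on the slides, the pawl is still free and the bystanders haven't moved. One last height check on the handle, then I'll hand in.

Run:
```python
from h import *
X,e=tri(ray("scene",S(143,367)),ray("side",D(270,412)));print(X,e)
if abs(X[2]-.078)<.006: print(close_job())
```

```text
[0.51380418 0.19154611 0.07904386] [0.0006995522682653971, 0.0006995522682654925]
the job is handed in; nothing more can be done
None
```

The press is down on the slides with the pawl free, and I've handed the job in at about 11 s of the 45 s allowed. No verdict was reported.

- **Pawl:** I pressed the red pad until it hit its stop. The wrist force peaked at about 55 N there, under the 120 N limit. Afterwards the pad measured 0.049 m high by triangulation against about 0.053 m expected. The same method had also read about 4 mm low before pressing, so the 23 mm drop matches. The picture shows the pawl clear of the teeth.
- **Lever:** I pushed the handle down along its arc with about 2–4 N, to a hard stop with the fingertips at 0.087 m. The wrist force peaked at about 48 N there. With the hand lifted away, the handle centre measured 0.079 m high, where fully down is 0.078 m.
- **Other things:** In the last pictures the foot sits on the slides. The pad and bottle cap are within a pixel of their earlier positions, and so is the marker. The jar looks unmoved by eye, and the slides show no visible shift, though I did not measure either.
- **Hand:** It finished shut and clear, about 0.27 m up.

**What went wrong:** on the way to the handle, joint 6 ran up to the end of its range (3.141 rad measured, against a limit of 3.14). The arm stalled and the tool was left tilted by about 3°. I rolled the hand back about 90° before going on. I can't tell from here whether that counts as passing the joint's range.

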